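# Hold a sample blade in the reading chamber

## Robot

A 6-joint arm with a two-finger parallel gripper is mounted at the origin on the work surface. World frame = base frame: x ahead of the robot, y to its left, z up, the work surface at z = 0. Lengths are in m, angles in rad, forces in N, time in s.
With the tool pointing down it reaches from about 0.325 to 0.775 m from the base axis. Payload 5.5 kg.
Tool frame: the origin (TCP) lies on the centre line of the jaws, within the pads' length; the fingertips stand 14 mm ahead of it and the grasp point (between the pads) lies 5 mm behind it (r.finger_overhang is the distance from the TCP to the fingertips, in m); z points along the fingers, y is the direction in which the jaws open and shut (so a half turn about z gives the same grasp; the last joint's range is limited). The gripper opens to 85 mm and grips with 20 to 120 N. Pads are 22 mm wide; open, the fingers measure 114 mm over their backs; the gripper's body (76 mm by 85 mm) begins 54 mm behind the grasp point. The pads swing forward as they close: fully open they stand 13 mm farther back than shut.
Start: joints at [1.144, 0.091, 1.231, -0, 1.82, -0.057], TCP at [0.217, 0.559, 0.245] pointing down, gripper open.
Joint ranges: [-2.87, 2.87], [-0.86, 2.18], [0.17, 2.46], [-1.51, 4.65], [0.06, 2.69], [-2.65, 2.65]. Speed limits (rad/s): [2.57, 2.57, 3.01, 3.14, 3.14, 3.14].

## Interface

Orientations are given as a unit quaternion [x, y, z, w].
In Python, from rig import sensors, vision, r gives the robot as it stands.
- The arm moves only by the tool move_arm, never from a script. Its argument "deltas" is a list of rows, each an object with "travel": the shift along the tool's x, y, z in cm, a list of three; "delta_rot": the turn, a rotation vector about the tool's x, y, z in rad, a list of three. A call has 1 to 20 rows; each row shifts and turns the pose as measured when the row begins, along the tool's axes as they then stand; what a row does not reach is not made up. A row lasts 1/12 s, in which the tool goes at most 41.7 mm and 7.16 degrees, less where a joint would pass 70% of its speed; a pose out of reach is approached as far as the arm can. A call is refused whole if a number of a shift passes 4.17 or a number of a turn 0.125, either way. A call with a gripper value outside its range is refused whole. "fingers" is the finger opening in cm, from 0 to 8.54, set as the call begins (left out, the last holds). The fingers move at their own pace and stop on an object; "newtons" is the grip in N (left out, the last holds). Time passes only in rows, so rows that do not move let the fingers close. It gives the time, the measured TCP pose, the force and the opening at its end, in the units of the state.
- sensors.read_state(): the state, without advancing time (a new reading comes with each control period).
- vision.read_camera(name): name is "scene" or "top" or "wrist"; returns the picture (400x640x3 uint8, red, green, blue); there is no depth.
- vision.camera_info(name): a dict with "fx", "fy", "cx", "cy" (pixels), "view" (4x4, takes a point from world to camera coordinates); the wrist camera has in their place "tool_from_camera" (4x4, takes a point from camera to tool coordinates, whose origin is the TCP and whose axes are the flange's). Camera axes: x right, y down, z forward; pixel columns grow to the right and rows downward; lengths in m; the calibration is good to about 2 mm. A picture is of the moment at which its call begins: read the wrist's pose just before it. camera_info takes no time and is no camera call.
- r.job_done(): hands the job in, once; it reports no verdict.
The state is a dict: "t": time; "q": joint angles; "qvel": joint speeds; "joint_torque": joint torques, N m; "position": TCP position; "ee_rot": TCP orientation; "wrist_force": force on the tool from outside, world axes, zero at the start; "wrist_torque": the same for the moment, N m; "gripper_width": finger opening in m.
Only numpy, scipy, OpenCV 4.12 (cv2) and the standard library are available. Lean on these libraries where they do the work, as an engineer would, in place of code of your own. Each camera call takes 0.05 s, during which the arm holds its last target.

## Task

Take the sample holder with the square block grip (not the round knob) out of the stand and pass its blade down through the uncovered slot in the lid of the reading chamber; the other slot is closed by a bolted cover. Hold it there upright and still with the disc on the blade level with the lens inside, 40 mm below the top of the lid, and finish while holding it, without letting go. Leave the other holder, the jar and the beaker where they are.

Things in the scene. Friction and masses are not known exactly. Their poses are not given: they have to be found in the camera images.
- holder: The sample holder to take: one rigid upright piece 125 mm tall, about 0.08 to 0.17 kg. Top: grey block 20 (x) x 44 (y) x 45 mm tall; below it an aluminium blade 8 mm thick (x), 44 mm wide (y), 80 mm long, lower edge rounded. Both faces alike. Origin: centre of the blade's lower edge, z up. It starts upright in a pocket of the stand, lower edge 8 mm above the table, axes parallel to the stand's
- holder_grip (a point): Centre of the holder's grip block, 102.5 mm above the blade's lower edge (110.5 mm above the table at the start). The block is 20 mm thick along x (grip across x), 44 mm wide along y; its lower face (shoulder) is 22.5 mm below this point
- holder_disc (a point): Centre of the round white sample disc (30 mm across with its dark ring, on both faces) in the holder's blade, 77.5 mm straight below holder_grip, 25 mm above the blade's lower edge
- spare: The other holder, in the other pocket of the stand: same blade, but an upright round knob 32 mm in diameter, 45 mm tall, as its grip. Origin at the centre of its blade's lower edge. To be left alone
- stand: Fixed white block 70 (x) x 200 (y) x 50 mm tall, origin at the centre of its underside on the table, turned by up to 0.4 rad. Two pockets 42 mm deep, 10.5 (x) x 48 mm (y), at y = +45 and -45 mm
- chamber: Fixed reading chamber 160 (x) x 220 (y) x 110 mm tall on a 170 x 230 mm foot, origin at the centre of its underside on the table, turned by up to 0.35 rad. White walls, clear pane on the side away from the robot, grey lid 8 mm thick with two slots. Hollow below each slot down to 12 mm above the table; a lens on the near wall under each slot, its axis 40 mm below the lid's top
- slot_left (a point): Centre of the left slot (y = +55 mm on the chamber) at the lid's top face, 110 mm above the table. The slot is 10 mm (x) x 48 mm (y) with a slightly bevelled mouth: the blade has 2 mm of play in thickness, 4 mm in width. Axes: x across the slot, y along it, z up
- slot_right (a point): Centre of the right slot (y = -55 mm on the chamber) at the lid's top face; otherwise the same as slot_left
- cover: Aluminium cover plate 46 (x) x 76 (y) x 8 mm with two bolt heads 4 mm high, bolted over one of the two slots, centred on it; it cannot be removed. The other slot is free and has a flat black rubber frame around it. Origin at the centre of the plate's underside, on the lid
- jar: Bystander: amber jar with black cap, 60 mm in diameter, 80 mm tall, origin at the centre of its underside on the table
- beaker: Bystander: empty glass beaker, 60 mm in diameter, 80 mm tall, origin at the centre of its underside on the table
Things that resemble listed ones, but are neither listed nor needed, are in the scene too. Leave any blue or purple look-alike of the holder alone.

How it is judged:
By the outcome, as a careful person would: the job done as asked, in the order asked, and still so for the second after the job is handed in, while the arm keeps its last pose, push and grip.
It also fails if it takes over 48 s, if anything falls off the work surface, if the arm or the gripper's body presses on something with over 40 N, if the wrist force passes 120 N, or if a joint passes its speed limit or range.

## Working session

There is one attempt and no reset: what is moved stays moved. The work goes in short steps, Python scripts to look and compute and a tool call to move; the robot and the scene stay as the last step left them, time stands still between calls to the robot, and variables do not carry over. Pictures are saved under pics/ and viewed, and the job is handed in when it is done.

Besides the shell and the picture viewer there is one more tool, called after "Request:" as a command line: name --argument value ..., lists and objects as JSON in quotes. move_arm: Moves the arm, as the interface text tells. Its arguments: {"type":"object","properties":{"deltas":{"type":"array","items":{"type":"object","properties":{"travel":{"type":"array","items":{"type":"number"}},"delta_rot":{"type":"array","items":{"type":"number"}}}}},"fingers":{"type":"number"},"newtons":{"type":"number"}},"required":["deltas"]}

```bash
ls; mkdir -p pics
python3 - <<'E'
from rig import sensors, vision, r
import cv2
s=sensors.read_state(); print(s)
for n in("scene","top","wrist"):
    im=vision.read_camera(n); cv2.imwrite(f"pics/{n}0.png",im[:,:,::-1])
    print(n,vision.camera_info(n))
print(r.finger_overhang)
E
```

```text
pics
{'t': 0.0, 'q': array([ 1.14428658e+00,  9.18899526e-02,  1.23190993e+00, -7.43091229e-06,
        1.81982745e+00, -5.67363798e-02]), 'qvel': array([ 0.00041942,  0.00221833,  0.00027255,  0.00011594, -0.00033163,
        0.00203423]), 'joint_torque': array([ 3.01498148e-04, -4.58740389e+01, -4.18023276e+01, -2.70047195e-06,
        1.16761343e-02, -3.66866414e-05]), 'position': array([0.21675531, 0.55919108, 0.24411867]), 'ee_rot': array([ 1.83835949e-01,  9.82956413e-01, -9.88645436e-04, -2.39929927e-04]), 'wrist_force': array([ 0.39533158, -0.13249028,  0.49236293]), 'wrist_torque': array([-0.06224302,  0.0267453 , -0.0702744 ]), 'gripper_width': 0.08559080260439275}
scene {'fx': 362.5199870094237, 'fy': 362.5199870094237, 'cx': 319.9854516114346, 'cy': 197.46641306182138, 'view': array([[ 2.17320159e-05,  9.99809341e-01,  1.95264000e-02,
         4.96143750e-02],
       [ 7.06104536e-01,  1.38114503e-02, -7.07972901e-01,
        -3.09263458e-01],
       [-7.08107608e-01,  1.38030653e-02, -7.05969611e-01,
         1.42301948e+00],
       [ 0.00000000e+00,  0.00000000e+00,  0.
[... 176 characters left out ...]
-0.99979819,  0.01467557, -0.06318292],
       [-0.98636761, -0.01593874, -0.16378307,  0.55695477],
       [ 0.16398393, -0.01222858, -0.98638721,  1.05753667],
       [ 0.        ,  0.        ,  0.        ,  1.        ]])}
wrist {'fx': 280.2559612521853, 'fy': 280.2559612521853, 'cx': 320.9753522212222, 'cy': 202.74233401170264, 'tool_from_camera': array([[-2.33120802e-04, -9.54775418e-01, -2.97327844e-01,
         7.59392733e-02],
       [ 9.99999198e-01,  1.47517885e-04, -1.25775999e-03,
        -5.01038840e-04],
       [ 1.24473949e-03, -2.97327899e-01,  9.54774618e-01,
        -1.29201284e-01],
       [ 0.00000000e+00,  0.00000000e+00,  0.00000000e+00,
         1.00000000e+00]])}
0.014
```

View pics/scene0.png

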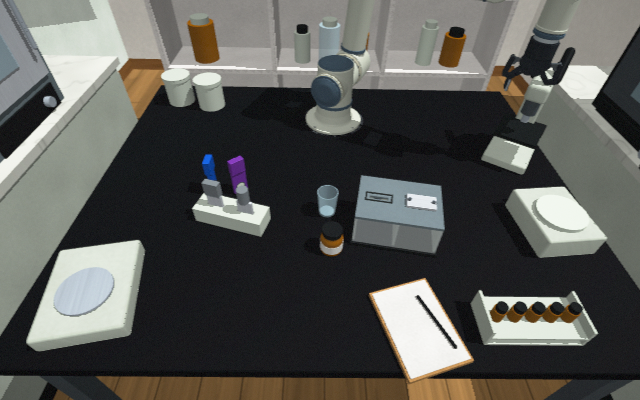

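View pics/top0.png

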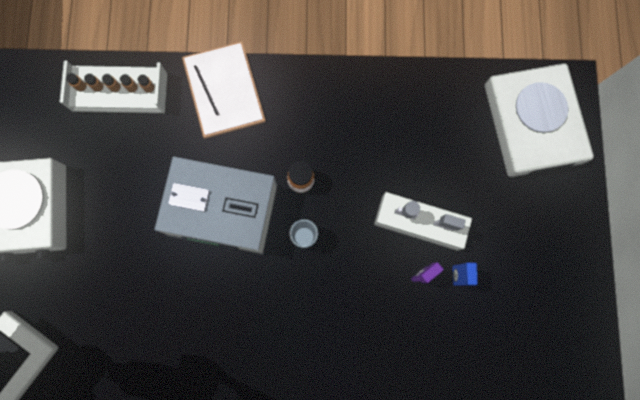

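View pics/wrist0.png

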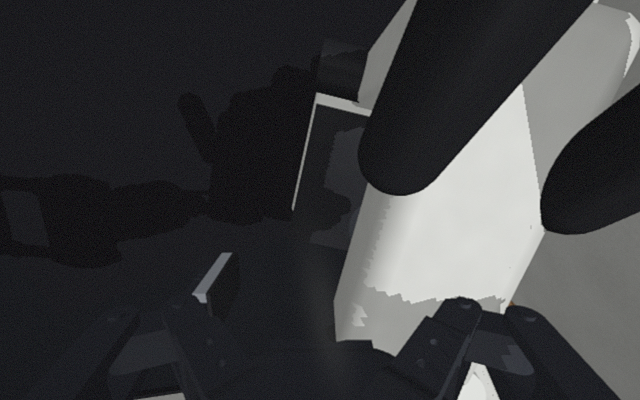

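The square-block holder is at top pixel (453,222), with the knob at (411,210). The cover is over the left slot (188,197), so the free slot is the right one, framed at (240,207). Blue and purple look-alikes stand on the robot's side of the stand. Next I'll measure.

```bash
cat > h.py <<'E'
import numpy as np, cv2
from rig import sensors, vision, r
from scipy.spatial.transform import Rotation as R
def cam(n,s=None):
    i=vision.camera_info(n)
    if n=="wrist":
        s=s or sensors.read_state()
        T=np.eye(4);T[:3,:3]=R.from_quat(s["ee_rot"]).as_matrix();T[:3,3]=s["position"]
        W=T@i["tool_from_camera"]
    else: W=np.linalg.inv(i["view"])
    return i,W
def cast(n,px,z,s=None):
    i,W=cam(n,s); px=np.atleast_2d(px).astype(float)
    d=np.c_[(px[:,0]-i["cx"])/i["fx"],(px[:,1]-i["cy"])/i["fy"],np.ones(len(px))]@W[:3,:3].T
    o=W[:3,3]; return o+d*((z-o[2])/d[:,2])[:,None]
def proj(n,P,s=None):
    i,W=cam(n,s); p=(np.c_[np.atleast_2d(P),np.ones(len(np.atleast_2d(P)))]@np.linalg.inv(W).T)
    return np.c_[p[:,0]/p[:,2]*i["fx"]+i["cx"],p[:,1]/p[:,2]*i["fy"]+i["cy"]]
E
python3 - <<'E'
import cv2
im=cv2.imread("pics/top0.png")
a=cv2.resize(im[180:300,370:490],None,fx=5,fy=5,interpolation=cv2.INTER_CUBIC)
b=cv2.resize(im[150:260,150:330],None,fx=4,fy=4,interpolation=cv2.INTER_CUBIC)
cv2.imwrite("pics/ta.png",a);cv2.imwrite("pics/tb.png",b)
im=cv2.imread("pics/scene0.png")
cv2.imwrite("pics/sa.png",cv2.resize(im[145:245,180:280],None,fx=6,fy=6,interpolation=cv2.INTER_CUBIC))
E
```

```text
(no output)
```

View pics/ta.png

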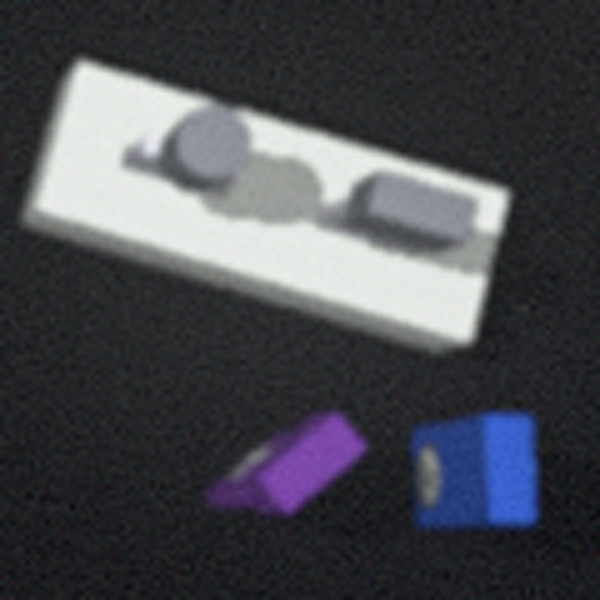

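View pics/tb.png

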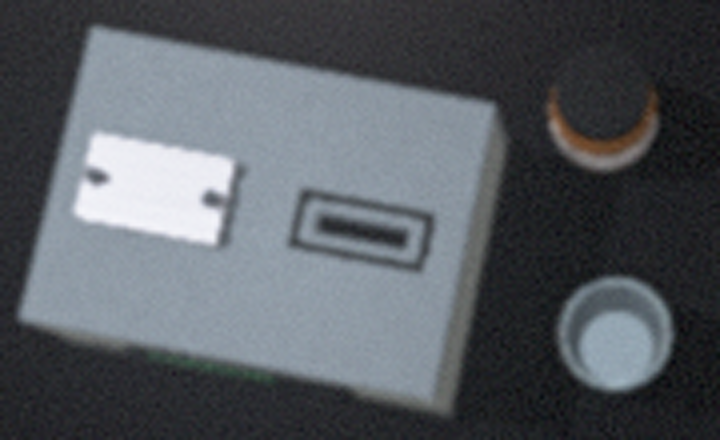

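View pics/sa.png

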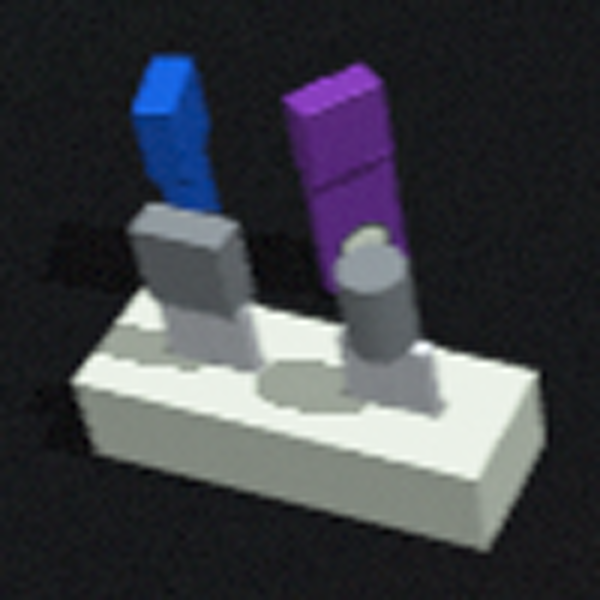

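```bash
cat > m.py <<'E'
from h import *
im=cv2.imread("pics/top0.png")
f=lambda p,k,o:(np.array(p)+.5)/k-.5+np.array(o)
def rep(name,px,z):
    P=cast("top",px,z); c=P.mean(0)
    e=[P[(i+1)%4]-P[i] for i in range(4)]
    print(name,c.round(4),[ (round(float(np.linalg.norm(v[:2])),4),round(float(np.arctan2(v[1],v[0])),3)) for v in e])
g=cv2.cvtColor(im,cv2.COLOR_BGR2GRAY)
# stand: bright mask min-area rect
m=(g>165).astype(np.uint8); m[:, :360]=0; m[:,490:]=0; m[:180]=0; m[300:]=0
c=max(cv2.findContours(m,0,1)[0],key=cv2.contourArea); q=cv2.approxPolyDP(c,6,True)[:,0]; print(q.tolist())
rep("stand approx",cv2.boxPoints(cv2.minAreaRect(c)),.05)
rep("stand hand",f([(78,60),(512,188),(475,345),(28,213)],5,(370,180)),.05)
rep("block hand",f([(387,173),(478,194),(471,240),(369,215)],5,(370,180)),.133)
rep("frame",f([(303,190),(434,214),(423,270),(291,244)],4,(150,150)),.111)
rep("slot",f([(320,214),(409,233),(405,249),(316,233)],4,(150,150)),.110)
rep("chamber",f([(92,25),(497,103),(437,403),(20,320)],4,(150,150)),.11)
rep("cover",f([(93,131),(237,157),(221,246),(75,215)],4,(150,150)),.118)
print("blue",cast("top",f([(512,470)],5,(370,180)),.13),"purp",cast("top",f([(315,465)],5,(370,180)),.13))
E
python3 m.py
```

```text
[[385, 193], [378, 222], [464, 246], [465, 234], [396, 214], [411, 200]]
stand approx [ 0.5311 -0.2979  0.05  ] [(0.0718, -0.301), (0.2044, -1.86), (0.0714, 2.811), (0.2023, 1.284)]
stand hand [ 0.5314 -0.2984  0.05  ] [(0.202, -1.848), (0.0732, 2.876), (0.2058, 1.296), (0.0736, -0.318)]
block hand [ 0.5187 -0.3423  0.133 ] [(0.0384, -1.786), (0.0195, 2.956), (0.043, 1.343), (0.0194, -0.425)]
frame [0.5438 0.104  0.111 ] [(0.0705, -1.738), (0.0303, 2.983), (0.0709, 1.391), (0.0294, -0.172)]
slot [0.5425 0.1042 0.11  ] [(0.0482, -1.767), (0.0088, 2.934), (0.0477, 1.407), (0.0103, -0.163)]
chamber [0.5531 0.1578 0.11  ] [(0.2212, -1.748), (0.1625, 2.976), (0.2223, 1.39), (0.1617, -0.172)]
cover [0.5634 0.2117 0.118 ] [(0.0773, -1.736), (0.0478, 3.016), (0.0784, 1.376), (0.0455, -0.146)]
blue [[ 0.41091958 -0.37469741  0.13      ]] purp [[ 0.41179804 -0.29424153  0.13      ]]
```

Request:
move_arm --deltas '[{"travel": [0,0,0],"delta_rot": [0,0,0.123]},{"travel": [0,0,0],"delta_rot": [0,0,0.123]},{"travel": [0,0,0],"delta_rot": [0,0,0.123]},{"travel": [0,0,0],"delta_rot": [0,0,0.123]},{"travel": [0,0,0],"delta_rot": [0,0,0.123]},{"travel": [0,0,0],"delta_rot": [0,0,0.123]},{"travel": [0,0,0],"delta_rot": [0,0,0.123]},{"travel": [0,0,0],"delta_rot": [0,0,0.123]},{"travel": [0,0,0],"delta_rot": [0,0,0.123]},{"travel": [0,0,0],"delta_rot": [0,0,0.123]},{"travel": [0,0,0],"delta_rot": [0,0,0.123]},{"travel": [0,0,0],"delta_rot": [0,0,0.123]}]' --fingers 6

```text
t: 1.15
position: [0.2161, 0.5579, 0.2381]
ee_rot: [0.805, 0.593, -0.005, 0.003]
wrist_force: [1.5, -0.3, -0.3]
gripper_width: 0.0602
```

```bash
cat >> h.py <<'E'
def togo(P,yaw):
    # target: tool pointing down, tool y at world angle yaw
    s=sensors.read_state(); Rc=R.from_quat(s["ee_rot"])
    y=np.array([np.cos(yaw),np.sin(yaw),0]); z=np.array([0,0,-1.]); x=np.cross(y,z)
    Rt=R.from_matrix(np.c_[x,y,z])
    print("t",round(s["t"],2),"pos",s["position"].round(4),"travel cm",(Rc.inv().apply(np.array(P)-s["position"])*100).round(2),
     "rot",(Rc.inv()*Rt).as_rotvec().round(4),"w",round(s["gripper_width"],4),"F",s["wrist_force"].round(1))
E
python3 -c "
from h import *
togo([.519,-.342,.245],-.28)"
```

```text
t 1.15 pos [0.2161 0.5579 0.2381] travel cm [-76.99  55.56   0.15] rot [-0.0016  0.012  -0.0205] w 0.0602 F [ 1.5 -0.3 -0.3]
```

Request:
move_arm --deltas '[{"travel": [-3.2,2.3,0],"delta_rot": [0,0.01,-0.02]},{"travel": [-3.2,2.3,0]},{"travel": [-3.2,2.3,0]},{"travel": [-3.2,2.3,0]},{"travel": [-3.2,2.3,0]},{"travel": [-3.2,2.3,0]},{"travel": [-3.2,2.3,0]},{"travel": [-3.2,2.3,0]},{"travel": [-3.2,2.3,0]},{"travel": [-3.2,2.3,0]},{"travel": [-3.2,2.3,0]},{"travel": [-3.2,2.3,0]},{"travel": [-3.2,2.3,0]},{"travel": [-3.2,2.3,0]},{"travel": [-3.2,2.3,0]},{"travel": [-3.2,2.3,0]},{"travel": [-3.2,2.3,0]},{"travel": [-3.2,2.3,0]},{"travel": [-3.2,2.3,0]},{"travel": [-3.2,2.3,0]}]'

```text
schema error: expected keys travel, delta_rot
```

```bash
python3 -c "
from h import *
togo([.519,-.342,.245],-.28)"
```

```text
t 1.15 pos [0.2161 0.5579 0.2381] travel cm [-76.99  55.56   0.15] rot [-0.0016  0.012  -0.0205] w 0.0602 F [ 1.5 -0.3 -0.3]
```

Request:
move_arm --deltas '[{"travel": [-3.2,2.3,0],"delta_rot": [0,0.01,-0.02]},{"travel": [-3.2,2.3,0],"delta_rot": [0,0,0]},{"travel": [-3.2,2.3,0],"delta_rot": [0,0,0]},{"travel": [-3.2,2.3,0],"delta_rot": [0,0,0]},{"travel": [-3.2,2.3,0],"delta_rot": [0,0,0]},{"travel": [-3.2,2.3,0],"delta_rot": [0,0,0]},{"travel": [-3.2,2.3,0],"delta_rot": [0,0,0]},{"travel": [-3.2,2.3,0],"delta_rot": [0,0,0]},{"travel": [-3.2,2.3,0],"delta_rot": [0,0,0]},{"travel": [-3.2,2.3,0],"delta_rot": [0,0,0]},{"travel": [-3.2,2.3,0],"delta_rot": [0,0,0]},{"travel": [-3.2,2.3,0],"delta_rot": [0,0,0]},{"travel": [-3.2,2.3,0],"delta_rot": [0,0,0]},{"travel": [-3.2,2.3,0],"delta_rot": [0,0,0]},{"travel": [-3.2,2.3,0],"delta_rot": [0,0,0]},{"travel": [-3.2,2.3,0],"delta_rot": [0,0,0]},{"travel": [-3.2,2.3,0],"delta_rot": [0,0,0]},{"travel": [-3.2,2.3,0],"delta_rot": [0,0,0]}]'

```text
t: 2.65
position: [0.4524, -0.137, 0.2316]
ee_rot: [0.798, 0.603, -0.007, 0.003]
wrist_force: [1.5, 0.3, -0.1]
gripper_width: 0.0599
```

```bash
python3 -c "
from h import *
togo([.519,-.342,.245],-.28)"
```

```text
t 2.65 pos [ 0.4524 -0.137   0.2316] travel cm [-17.92  12.    -1.12] rot [-0.0034  0.0147  0.0034] w 0.0599 F [ 1.5  0.3 -0.1]
```

Request:
move_arm --deltas '[{"travel": [-3.2,2.2,-0.3],"delta_rot": [0,0.015,0]},{"travel": [-3.2,2.2,-0.3],"delta_rot": [0,0,0]},{"travel": [-3.2,2.2,-0.3],"delta_rot": [0,0,0]},{"travel": [-3.2,2.2,-0.3],"delta_rot": [0,0,0]},{"travel": [-2.5,1.7,-0.3],"delta_rot": [0,0,0]},{"travel": [0,0,0],"delta_rot": [0,0,0]}]'

```text
t: 3.15
position: [0.5117, -0.3295, 0.2413]
ee_rot: [0.8, 0.6, -0.002, -0.004]
wrist_force: [0.3, -1.0, -0.2]
gripper_width: 0.0602
```

```bash
python3 -c "
from h import *
togo([.519,-.342,.245],-.28)"
```

```text
t 3.15 pos [ 0.5117 -0.3295  0.2413] travel cm [-1.    1.04 -0.38] rot [-0.0087 -0.0013 -0.0044] w 0.0602 F [ 0.3 -1.  -0.2]
```

Request:
move_arm --deltas '[{"travel": [-1.0,1.05,-0.4],"delta_rot": [-0.009,0,-0.004]},{"travel": [0,0,0],"delta_rot": [0,0,0]},{"travel": [0,0,0],"delta_rot": [0,0,0]}]'

```text
t: 3.4
position: [0.5186, -0.3442, 0.2418]
ee_rot: [0.8, 0.6, 0.0, -0.003]
wrist_force: [-0.4, -0.6, 0.2]
gripper_width: 0.0598
```

```bash
python3 -c "
from h import *
togo([.519,-.342,.245],-.28)
s=sensors.read_state(); im=vision.read_camera('wrist'); cv2.imwrite('pics/w1.png',im[:,:,::-1])
im=vision.read_camera('top'); cv2.imwrite('pics/t1.png',im[:,:,::-1])
import pickle; pickle.dump(s,open('s1.pkl','wb'))
print(R.from_quat(s['ee_rot']).as_matrix().round(4), s['q'])
"
```

```text
t 3.4 pos [ 0.5186 -0.3442  0.2418] travel cm [ 0.23 -0.03 -0.32] rot [-0.005  -0.0039 -0.0038] w 0.0598 F [-0.4 -0.6  0.2]
[[ 0.28    0.96   -0.0038]
 [ 0.96   -0.28    0.0051]
 [ 0.0038 -0.005  -1.    ]] [-0.64159949  0.15711579  1.16539548  0.00189784  1.82515374 -0.35729527]
```

View pics/w1.png

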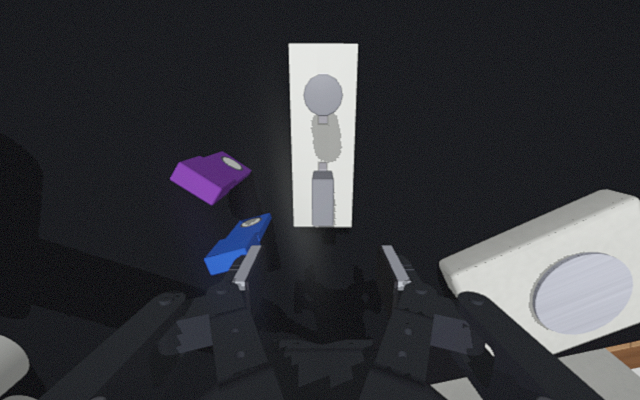

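Run:
```python
import cv2
im=cv2.imread("pics/w1.png")
cv2.imwrite("pics/w1z.png",cv2.resize(im[150:240,270:370],None,fx=6,fy=6,interpolation=cv2.INTER_CUBIC))
```

```text
(no output)
```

View pics/w1z.png

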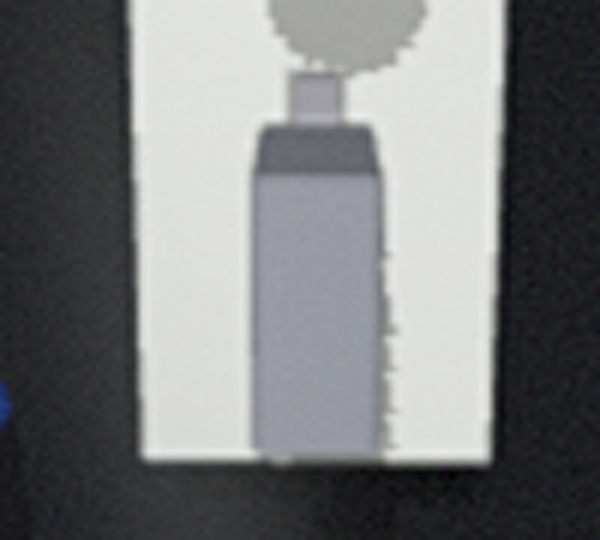

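Run:
```python
from h import *
import pickle; s=pickle.load(open('s1.pkl','rb'))
f=lambda p,k,o:(np.array(p)+.5)/k-.5+np.array(o)
def rep(n,px,z):
    P=cast("wrist",px,z,s)
    print(n,P.mean(0).round(4),[(round(float(np.linalg.norm(v[:2])),4),round(float(np.arctan2(v[1],v[0])),3)) for v in (P[(i+1)%4]-P[i] for i in range(4))])
rep("block",f([(253,173),(381,174),(382,456),(253,456)],6,(270,150)),.133)
rep("stand",[(289,43),(358,43),(351.7,226.6),(293.5,226.8)],.05)
im=cv2.imread("pics/w1.png");
```

```text
block [ 0.5197 -0.343   0.133 ] [(0.0185, -0.291), (0.0437, -1.839), (0.0196, 2.859), (0.0439, 1.277)]
stand [ 0.5326 -0.3007  0.05  ] [(0.0704, -0.285), (0.2012, -1.855), (0.0717, 2.863), (0.2017, 1.281)]
```

```bash
python3 -c "
from h import *
togo([.5198,-.3433,.145],-.285)"
```

```text
t 3.5 pos [ 0.5186 -0.3437  0.2421] travel cm [0.04 0.15 9.71] rot [-0.0046 -0.0035  0.002 ] w 0.0603 F [0.9 0.5 0.3]
```

Request:
move_arm --deltas '[{"travel": [0,0.1,2.5],"delta_rot": [-0.004,-0.003,0.002]},{"travel": [0,0,2.5],"delta_rot": [0,0,0]},{"travel": [0,0,2.5],"delta_rot": [0,0,0]},{"travel": [0,0,2.0],"delta_rot": [0,0,0]},{"travel": [0,0,0],"delta_rot": [0,0,0]},{"travel": [0,0,0],"delta_rot": [0,0,0]}]'

```text
t: 4.0
position: [0.52, -0.3375, 0.149]
ee_rot: [0.798, 0.602, 0.001, 0.003]
wrist_force: [0.4, 0.6, 1.0]
gripper_width: 0.0599
```

```bash
python3 -c "
from h import *
togo([.5198,-.3433,.107],-.285)"
```

```text
t 4.0 pos [ 0.52   -0.3375  0.149 ] travel cm [-0.56  0.11  4.2 ] rot [0.0064 0.0011 0.0063] w 0.0599 F [0.4 0.6 1. ]
```

Request:
move_arm --deltas '[{"travel": [-0.6,0.1,0],"delta_rot": [0.006,0,0.006]},{"travel": [0,0,0],"delta_rot": [0,0,0]}]'

```text
t: 4.17
position: [0.5196, -0.3428, 0.1515]
ee_rot: [0.8, 0.6, -0.0, 0.001]
wrist_force: [0.7, -0.7, -0.0]
gripper_width: 0.0599
```

```bash
python3 -c "
from h import *
togo([.5198,-.3433,.107],-.285)"
```

```text
t 4.17 pos [ 0.5196 -0.3428  0.1515] travel cm [-0.04  0.02  4.45] rot [0.0018 0.0018 0.0016] w 0.0599 F [ 0.7 -0.7 -0. ]
```

Request:
move_arm --deltas '[{"travel": [-0.1,0,1.5],"delta_rot": [0.002,0.002,0.001]},{"travel": [-0.1,0,1.5],"delta_rot": [0,0,0]},{"travel": [-0.1,0,1.4],"delta_rot": [0,0,0]},{"travel": [0,0,0],"delta_rot": [0,0,0]},{"travel": [0,0,0],"delta_rot": [0,0,0]}]'

```text
t: 4.58
position: [0.5215, -0.3485, 0.1116]
ee_rot: [0.8, 0.599, 0.002, 0.005]
wrist_force: [-0.1, -0.4, 1.4]
gripper_width: 0.0599
```

```bash
python3 -c "
from h import *
togo([.5198,-.3433,.107],-.285)"
```

```text
t 4.58 pos [ 0.5215 -0.3485  0.1116] travel cm [ 0.45 -0.31  0.46] rot [ 0.0107  0.0036 -0.0004] w 0.0599 F [-0.1 -0.4  1.4]
```

Request:
move_arm --deltas '[{"travel": [0.45,-0.3,0.45],"delta_rot": [0.01,0.003,0]},{"travel": [0,0,0],"delta_rot": [0,0,0]}]'

```text
t: 4.75
position: [0.52, -0.3434, 0.1078]
ee_rot: [0.801, 0.599, 0.0, 0.001]
wrist_force: [-0.1, 0.5, -0.5]
gripper_width: 0.0603
```

```bash
python3 -c "
from h import *
togo([.5198,-.3433,.107],-.285)"
```

```text
t 4.75 pos [ 0.52   -0.3434  0.1078] travel cm [ 0.   -0.02  0.08] rot [ 0.0009  0.0006 -0.0011] w 0.0603 F [-0.1  0.5 -0.5]
```

Request:
move_arm --deltas '[{"travel": [0,0,0],"delta_rot": [0,0,0]},{"travel": [0,0,0],"delta_rot": [0,0,0]},{"travel": [0,0,0],"delta_rot": [0,0,0]},{"travel": [0,0,0],"delta_rot": [0,0,0]},{"travel": [0,0,0],"delta_rot": [0,0,0]},{"travel": [0,0,0],"delta_rot": [0,0,0]},{"travel": [0,0,0],"delta_rot": [0,0,0]},{"travel": [0,0,0],"delta_rot": [0,0,0]}]' --fingers 1.0 --newtons 60

```text
t: 5.42
position: [0.5208, -0.3435, 0.11]
ee_rot: [0.801, 0.599, 0.0, 0.002]
wrist_force: [0.0, 0.3, -0.2]
gripper_width: 0.0198
```

```bash
python3 -c "
from h import *
togo([.5198,-.3433,.15],-.285)"
```

```text
t 5.42 pos [ 0.5208 -0.3435  0.11  ] travel cm [-0.02 -0.08 -4.  ] rot [ 0.0035  0.0017 -0.0005] w 0.0198 F [ 0.   0.3 -0.2]
```

Request:
move_arm --deltas '[{"travel": [0,0,-0.8],"delta_rot": [0.003,0,0]},{"travel": [0,0,-0.8],"delta_rot": [0,0,0]},{"travel": [0,0,-0.8],"delta_rot": [0,0,0]},{"travel": [0,0,0],"delta_rot": [0,0,0]}]'

```text
t: 5.75
position: [0.5205, -0.3432, 0.1358]
ee_rot: [0.801, 0.599, -0.001, -0.0]
wrist_force: [0.7, 0.3, -0.8]
gripper_width: 0.0194
```

```bash
python3 -c "
from h import *
togo([.5205,-.3433,.16],-.285)"
```

```text
t 5.75 pos [ 0.5205 -0.3432  0.1358] travel cm [-0.01 -0.   -2.42] rot [-0.001   0.0012 -0.0005] w 0.0194 F [ 0.7  0.3 -0.8]
```

Request:
move_arm --deltas '[{"travel": [0,0,-1.2],"delta_rot": [0,0,0]},{"travel": [0,0,-1.2],"delta_rot": [0,0,0]},{"travel": [0,0,-1.2],"delta_rot": [0,0,0]},{"travel": [0,0,-2],"delta_rot": [0,0,0]},{"travel": [0,0,-3],"delta_rot": [0,0,0]},{"travel": [0,0,-4],"delta_rot": [0,0,0]},{"travel": [0,0,-2],"delta_rot": [0,0,0]},{"travel": [0,0,0],"delta_rot": [0,0,0]}]'

```text
t: 6.42
position: [0.5197, -0.3424, 0.295]
ee_rot: [0.801, 0.599, -0.001, 0.001]
wrist_force: [0.4, -0.6, -0.6]
gripper_width: 0.019
```

```bash
python3 -c "
from h import *
togo([.5425,.104,.285],-.18)
s=sensors.read_state(); im=vision.read_camera('wrist'); cv2.imwrite('pics/w2.png',im[:,:,::-1])
im=vision.read_camera('scene'); cv2.imwrite('pics/s2.png',im[:,:,::-1])
"
```

```text
t 6.42 pos [ 0.5197 -0.3424  0.295 ] travel cm [ 43.48 -10.39   0.92] rot [ 0.0004  0.0017 -0.1055] w 0.019 F [ 0.4 -0.6 -0.6]
```

View pics/w2.png

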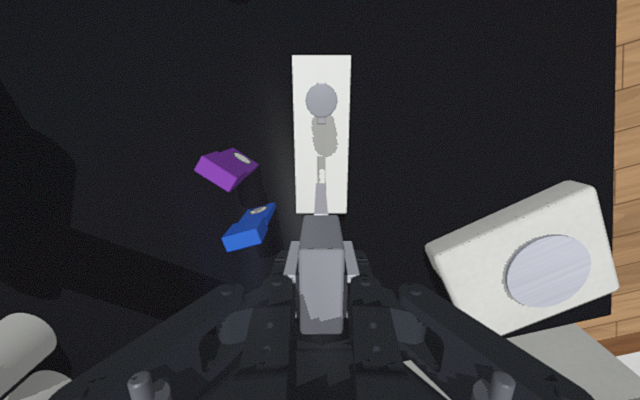

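View pics/s2.png

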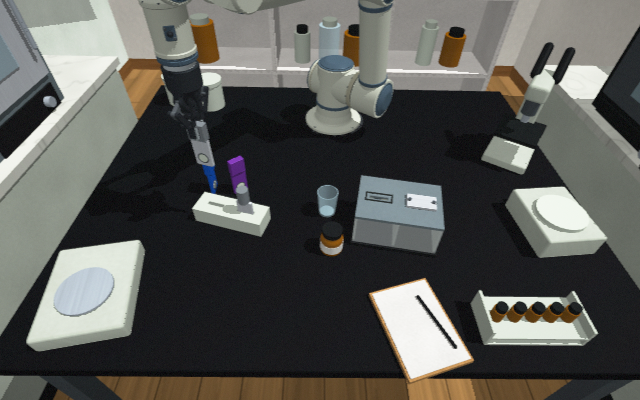

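Request:
move_arm --deltas '[{"travel": [3.8,-1.0,0],"delta_rot": [0,0,-0.05]},{"travel": [3.8,-1.0,0],"delta_rot": [0,0,-0.05]},{"travel": [3.8,-1.0,0],"delta_rot": [0,0,0]},{"travel": [3.8,-0.8,0],"delta_rot": [0,0,0]},{"travel": [3.8,-0.8,0],"delta_rot": [0,0,0]},{"travel": [3.8,-0.8,0],"delta_rot": [0,0,0]},{"travel": [3.8,-0.8,0],"delta_rot": [0,0,0]},{"travel": [3.8,-0.8,0],"delta_rot": [0,0,0]},{"travel": [3.8,-0.8,0],"delta_rot": [0,0,0]},{"travel": [2.5,0,0],"delta_rot": [0,0,0]},{"travel": [0,0,0],"delta_rot": [0,0,0]},{"travel": [0,0,0],"delta_rot": [0,0,0]}]'

```text
t: 7.52
position: [0.507, 0.0489, 0.2566]
ee_rot: [0.769, 0.638, -0.015, -0.021]
wrist_force: [0.4, -0.0, -0.3]
gripper_width: 0.0194
```

```bash
python3 -c "
from h import *
togo([.5425,.104,.285],-.18)
"
```

```text
t 7.52 pos [0.507  0.0489 0.2566] travel cm [ 6.08  2.32 -2.95] rot [-0.0524 -0.0035 -0.0054] w 0.0194 F [ 0.4 -0.  -0.3]
```

Request:
move_arm --deltas '[{"travel": [0,2.3,-3],"delta_rot": [-0.052,-0.003,-0.005]},{"travel": [0,0,0],"delta_rot": [0,0,0]},{"travel": [0,0,0],"delta_rot": [0,0,0]}]'

```text
t: 7.77
position: [0.5288, 0.043, 0.2756]
ee_rot: [0.768, 0.641, -0.007, -0.005]
wrist_force: [-0.1, -0.0, -2.3]
gripper_width: 0.0192
```

```bash
python3 -c "
from h import *
import pickle
togo([.5425,.104,.285],-.18)
s=sensors.read_state(); im=vision.read_camera('wrist'); cv2.imwrite('pics/w3.png',im[:,:,::-1])
pickle.dump(s,open('s3.pkl','wb'))
im=im[:,:,::-1]
cv2.imwrite('pics/w3z.png',cv2.resize(im[60:210,230:420],None,fx=4,fy=4,interpolation=cv2.INTER_CUBIC))
cv2.imwrite('pics/w3h.png',cv2.resize(im[200:360,240:400],None,fx=3.5,fy=3.5,interpolation=cv2.INTER_CUBIC))
"
```

```text
t 7.77 pos [0.5288 0.043  0.2756] travel cm [ 6.24  0.25 -0.97] rot [-0.0158  0.0041  0.0001] w 0.0192 F [-0.1 -0.  -2.3]
```

View pics/w3.png

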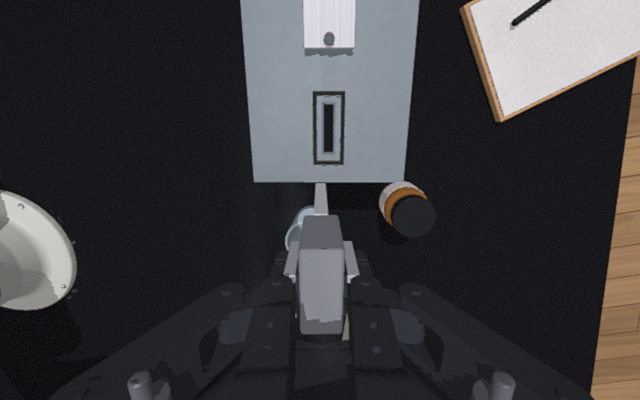

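View pics/w3z.png

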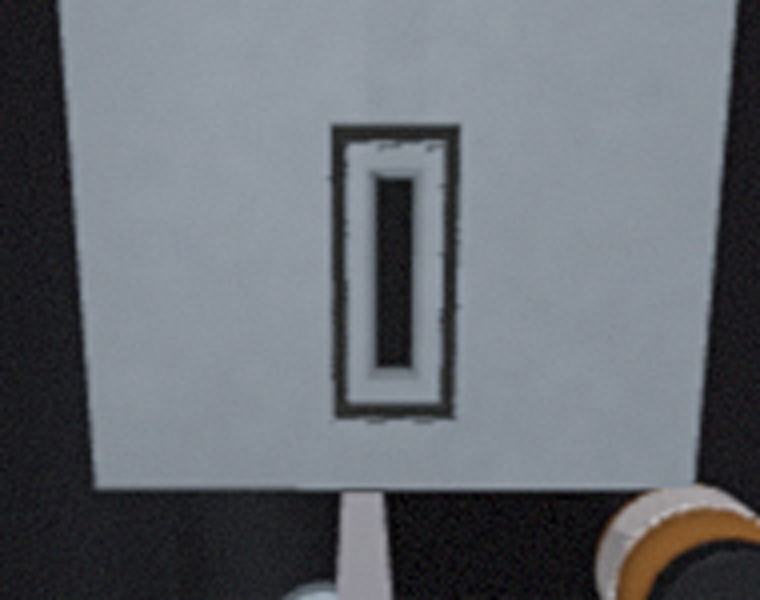

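View pics/w3h.png

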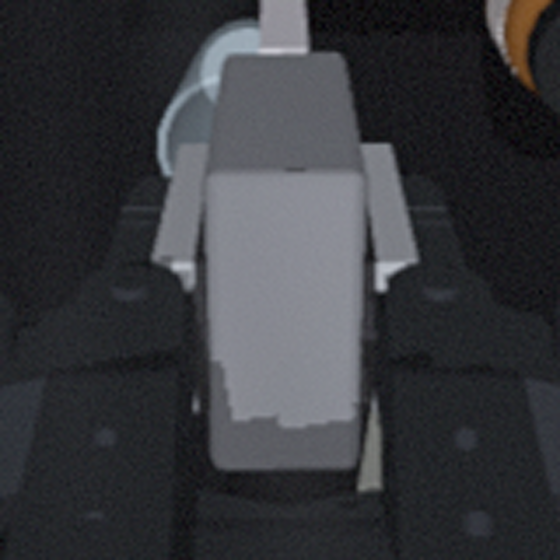

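```bash
cat > inhand.py <<'E'
from h import *
import pickle; s=pickle.load(open('s3.pkl','rb'))
f=lambda p,k,o:(np.array(p)+.5)/k-.5+np.array(o)
i,W=cam("wrist",s); C=i["tool_from_camera"]; K=np.array([[i["fx"],0,i["cx"]],[0,i["fy"],i["cy"]],[0,0,1]])
def projt(P):
    p=np.c_[P,np.ones(len(P))]@np.linalg.inv(C).T; p=p[:,:3]@K.T; return p[:,:2]/p[:,2:]
# holder point in tool frame: grip at g ; X tool = holder y ; Y tool = holder x ; Z down
px=f([(206,171),(362,171),(222,54),(347,54),(211,469),(358,469)],3.5,(240,200))
obj=np.array([[22,-10,-22.5],[22,10,-22.5],[22,-10,22.5],[22,10,22.5],[-22,-10,-22.5],[-22,10,-22.5]])/1000
print(px.round(1).tolist()); print("nominal",projt(obj+[0,0,-.005]).round(1).tolist())
from scipy.optimize import least_squares
fun=lambda v:(projt(R.from_rotvec(v[3:]).apply(obj)+v[:3])-px).ravel()
o=least_squares(fun,np.zeros(6)); print("grip in tool mm",(o.x[:3]*1000).round(2),"rot",o.x[3:].round(4),"res",o.fun.round(1))
o2=least_squares(lambda v:fun(np.r_[v,0,0,0]),np.zeros(3)); print("transl only",(o2.x*1000).round(2),o2.fun.round(1))
o3=least_squares(lambda v:fun(np.r_[v[:3],0,v[3],0]),np.zeros(4)); print("transl+pitch",(o3.x*1000).round(2),o3.fun.round(1))
tip=projt(np.array([[22,-4,102.5],[22,4,102.5],[22,-4,22.5],[22,4,22.5]])/1000+o2.x); print("blade tip pred",tip.round(1).tolist())
def rep(n,px,z):
    P=cast("wrist",px,z,s)
    print(n,P.mean(0).round(4),[(round(float(np.linalg.norm(v[:2])),4),round(float(np.arctan2(v[1],v[0])),3)) for v in (P[(k+1)%4]-P[k] for k in range(4))])
rep("slot",f([(375,177),(413,177),(411,369),(375,369)],4,(230,60)),.107)
rep("frame",f([(331,124),(461,124),(455,417),(334,417)],4,(230,60)),.111)
rep("frame_in",f([(345,140),(445,140),(440,404),(346,404)],4,(230,60)),.111)
E
python3 inhand.py
```

```text
[[298.5, 248.5], [343.1, 248.5], [303.1, 215.1], [338.8, 215.1], [299.9, 333.6], [341.9, 333.6]]
nominal [[296.8, 253.8], [346.4, 253.8], [303.4, 215.6], [339.4, 215.6], [299.3, 341.9], [343.8, 341.8]]
grip in tool mm [-2.01 -0.28  2.19] rot [-0.0018 -0.022  -0.001 ] res [-0.9  0.1  0.9  0.   0.8  0.1 -0.8  0.1 -0.1 -0.1  0.1 -0.1]
transl only [-1.76 -0.3   2.2 ] [-0.9  1.1  1.1  1.   0.6 -0.8 -0.8 -0.8 -0.  -0.5 -0.  -0.5]
transl+pitch [ -2.01  -0.3    2.19 -21.97] [-0.8  0.1  1.   0.   0.7  0.1 -0.8  0.1 -0.1 -0.1  0.1 -0.2]
blade tip pred [[316.2, 182.7], [325.5, 182.7], [314.0, 214.2], [327.7, 214.2]]
slot [0.5441 0.1029 0.107 ] [(0.0095, -0.181), (0.0477, -1.749), (0.0095, 2.963), (0.0477, 1.393)]
frame [0.5445 0.1028 0.111 ] [(0.0317, -0.181), (0.0717, -1.747), (0.0318, 2.964), (0.0718, 1.392)]
frame_in [0.5442 0.1028 0.111 ] [(0.0245, -0.181), (0.0646, -1.75), (0.0246, 2.964), (0.0647, 1.389)]
```

Run:
```python
import cv2
im=cv2.imread("pics/w2.png")
cv2.imwrite("pics/w2z.png",cv2.resize(im[150:250,270:370],None,fx=6,fy=6,interpolation=cv2.INTER_CUBIC))
im=cv2.imread("pics/w3.png")
cv2.imwrite("pics/w3y.png",cv2.resize(im[160:260,270:370],None,fx=6,fy=6,interpolation=cv2.INTER_CUBIC))
```

```text
(no output)
```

View pics/w2z.png

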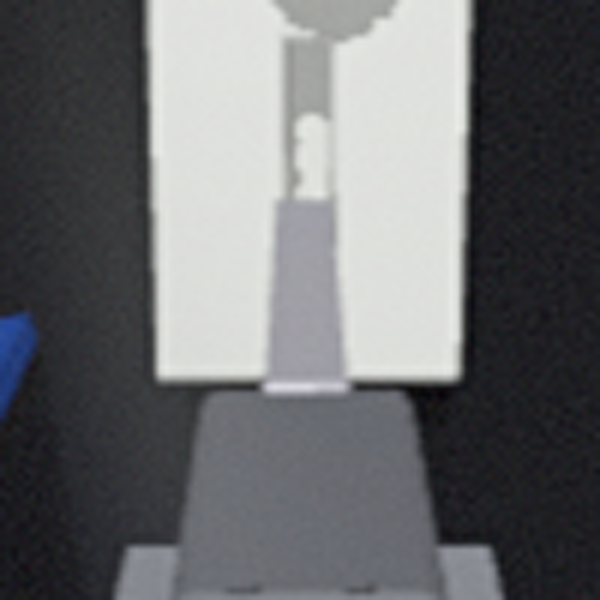

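View pics/w3y.png

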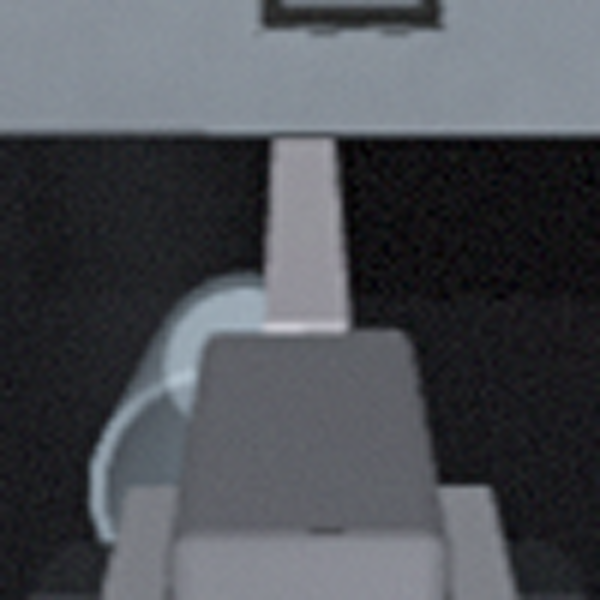

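```bash
cat >> inhand.py <<'E'
print("---")
for v in ([0,0,-5],[0,0,-2],[-1,0,-2],[-1.8,0,2],[0,0,1],[1,0,-2]):
    P=np.array([[22,-10,22.5],[22,10,22.5],[22,-4,102.5],[22,4,102.5],[22,-10,-22.5],[22,10,-22.5],[-22,0,-22.5]])/1000+np.array(v)/1000
    print(v,projt(P).round(1).tolist())
E
python3 inhand.py | sed -n '/---/,$p'; echo obs bottom 303.5,338.8 r215.2  tip 316.1,325.9 r182.9  top 298.5,343.1 r248.5 back r333.6
```

```text
---
[0, 0, -5] [[303.4, 215.6], [339.4, 215.6], [316.4, 182.6], [326.0, 182.6], [296.8, 253.8], [346.4, 253.8], [321.6, 341.9]]
[0, 0, -2] [[303.7, 213.8], [339.0, 213.8], [316.4, 181.8], [326.0, 181.8], [297.4, 250.4], [345.8, 250.3], [321.6, 336.8]]
[-1, 0, -2] [[303.8, 215.5], [339.0, 215.5], [316.4, 183.0], [326.0, 183.0], [297.5, 252.5], [345.7, 252.5], [321.6, 338.6]]
[-1.8, 0, 2] [[304.2, 214.4], [338.6, 214.4], [316.5, 182.8], [325.9, 182.8], [298.3, 249.9], [344.9, 249.8], [321.5, 333.6]]
[0, 0, 1] [[304.0, 212.1], [338.7, 212.1], [316.5, 181.0], [325.9, 181.0], [298.0, 247.1], [345.2, 247.1], [321.5, 332.0]]
[1, 0, -2] [[303.7, 212.2], [339.1, 212.1], [316.4, 180.7], [326.0, 180.7], [297.3, 248.2], [345.9, 248.1], [321.6, 335.1]]
obs bottom 303.5,338.8 r215.2 tip 316.1,325.9 r182.9 top 298.5,343.1 r248.5 back r333.6
```

```bash
python3 -c "
from h import *
togo([.5444,.1038,.225],-.18)"
```

```text
t 7.82 pos [0.5291 0.0428 0.2766] travel cm [6.3  0.48 5.13] rot [-0.0136  0.0038 -0.0003] w 0.0194 F [ 0.4  0.9 -2.2]
```

Move laterally first, then check level.

Request:
move_arm --deltas '[{"travel": [1.8,0.5,0],"delta_rot": [-0.014,0.004,0]},{"travel": [1.8,0,0],"delta_rot": [0,0,0]},{"travel": [1.8,0,0],"delta_rot": [0,0,0]},{"travel": [0.8,0,0],"delta_rot": [0,0,0]},{"travel": [0,0,0],"delta_rot": [0,0,0]}]'

```text
t: 8.23
position: [0.5452, 0.0992, 0.2728]
ee_rot: [0.771, 0.637, -0.002, -0.001]
wrist_force: [0.5, 0.1, -1.5]
gripper_width: 0.0194
```

```bash
python3 -c "
from h import *
togo([.5444,.1038,.225],-.18)"
```

```text
t 8.23 pos [0.5452 0.0992 0.2728] travel cm [ 0.45 -0.15  4.78] rot [-0.004   0.0022 -0.0099] w 0.0194 F [ 0.5  0.1 -1.5]
```

Request:
move_arm --deltas '[{"travel": [0.45,-0.15,1.2],"delta_rot": [-0.004,0.002,-0.01]},{"travel": [0,0,1.2],"delta_rot": [0,0,0]},{"travel": [0,0,1.2],"delta_rot": [0,0,0]},{"travel": [0,0,0.8],"delta_rot": [0,0,0]},{"travel": [0,0,0],"delta_rot": [0,0,0]}]'

```text
t: 8.65
position: [0.544, 0.0997, 0.2246]
ee_rot: [0.769, 0.639, -0.002, 0.0]
wrist_force: [-0.3, -0.2, -1.8]
gripper_width: 0.0192
```

```bash
python3 -c "
from h import *
togo([.5444,.1038,.225],-.18)"
```

```text
t 8.65 pos [0.544  0.0997 0.2246] travel cm [ 0.41 -0.03 -0.04] rot [-0.0015  0.0029 -0.0032] w 0.0192 F [-0.3 -0.2 -1.8]
```

Request:
move_arm --deltas '[{"travel": [0.4,0,0],"delta_rot": [-0.002,0.003,-0.003]},{"travel": [0,0,0],"delta_rot": [0,0,0]},{"travel": [0,0,0],"delta_rot": [0,0,0]}]'

```text
t: 8.9
position: [0.5444, 0.1026, 0.2238]
ee_rot: [0.768, 0.64, -0.0, -0.0]
wrist_force: [0.3, 0.3, -1.3]
gripper_width: 0.0194
```

```bash
python3 -c "
from h import *
import pickle
togo([.5444,.1038,.225],-.18)
s=sensors.read_state(); im=vision.read_camera('wrist')[:,:,::-1]; cv2.imwrite('pics/w4.png',im)
pickle.dump(s,open('s4.pkl','wb'))
cv2.imwrite('pics/w4z.png',cv2.resize(im[120:230,260:380],None,fx=5,fy=5,interpolation=cv2.INTER_CUBIC))
im=vision.read_camera('scene')[:,:,::-1]
cv2.imwrite('pics/s4z.png',cv2.resize(im[100:250,330:460],None,fx=4,fy=4,interpolation=cv2.INTER_CUBIC))
"
```

```text
t 8.9 pos [0.5444 0.1026 0.2238] travel cm [ 0.12 -0.02 -0.12] rot [-0.0009  0.0005 -0.002 ] w 0.0194 F [ 0.3  0.3 -1.3]
```

View pics/w4z.png

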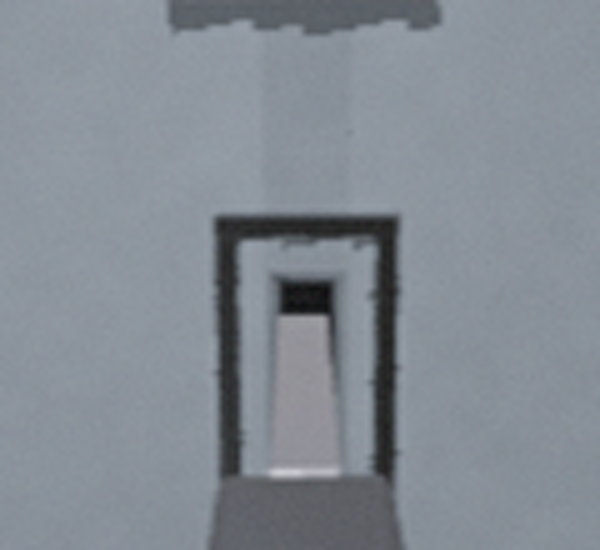

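View pics/s4z.png

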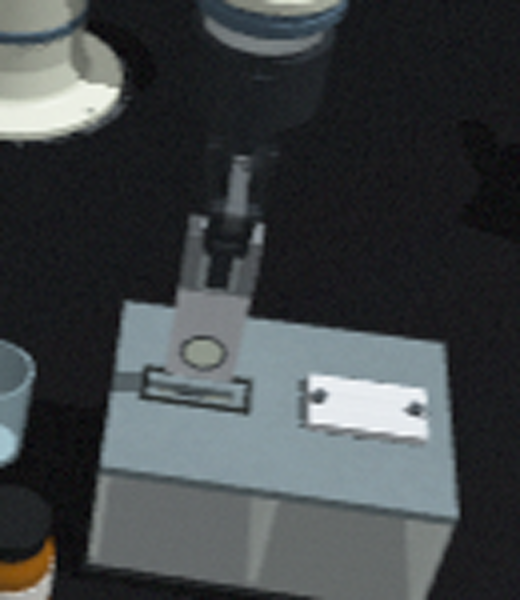

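Run:
```python
from h import *
import pickle; s=pickle.load(open('s4.pkl','rb'))
f=lambda p,k,o:(np.array(p)+.5)/k-.5+np.array(o)
Rc=R.from_quat(s["ee_rot"])
def t(n,p,z):
    P=cast("wrist",f(p,5,(260,120)),z,s); print(n,(Rc.inv().apply(P-s["position"])*1000).round(2).tolist())
t("tip",[(277,315),(330,315)],.1228)
t("blade top",[(269,475),(342,475)],.2028)
t("slot end bottom of lid bevel",[(281,281),(330,281)],.107)
t("mouth end top",[(272,272),(342,272)],.110)
t("frame",[(217,216),(399,216)],.111)
P=np.array([.5442,.1028,.107]); print("slot prev",(Rc.inv().apply(P-s["position"])*1000).round(2))
```

```text
tip [[21.21, -5.21, 101.03], [21.2, 3.72, 101.02]]
blade top [[21.34, -4.53, 21.03], [21.34, 3.77, 21.02]]
slot end bottom of lid bevel [[23.72, -4.79, 116.83], [23.71, 3.96, 116.82]]
mouth end top [[25.96, -6.31, 113.83], [25.95, 6.02, 113.81]]
frame [[36.01, -15.73, 112.83], [36.0, 15.79, 112.8]]
slot prev [  0.2   -0.15 116.83]
```

Request:
move_arm --deltas '[{"travel": [0.06,0.02,0.3],"delta_rot": [-0.001,0,-0.002]},{"travel": [0,0,0.3],"delta_rot": [0,0,0]},{"travel": [0,0,0],"delta_rot": [0,0,0]}]'

```text
t: 9.25
position: [0.5455, 0.1035, 0.2192]
ee_rot: [0.768, 0.641, 0.001, 0.001]
wrist_force: [-0.2, -0.5, -0.5]
gripper_width: 0.0192
```

```bash
python3 -c "
from h import *
togo([.5448,.1031,.215],-.18)"
```

```text
t 9.25 pos [0.5455 0.1035 0.2192] travel cm [-0.05 -0.06  0.42] rot [ 0.0033 -0.0005  0.0006] w 0.0192 F [-0.2 -0.5 -0.5]
```

Request:
move_arm --deltas '[{"travel": [-0.05,-0.06,0.2],"delta_rot": [0.003,0,0]},{"travel": [0,0,0.2],"delta_rot": [0,0,0]},{"travel": [0,0,0],"delta_rot": [0,0,0]}]'

```text
t: 9.5
position: [0.5447, 0.1032, 0.2149]
ee_rot: [0.768, 0.641, 0.0, -0.0]
wrist_force: [-0.6, -0.3, -1.1]
gripper_width: 0.0192
```

```bash
python3 -c "
from h import *
togo([.5448,.1031,.211],-.18)
import time
print([ (sensors.read_state()['position']*1e3).round(2).tolist() for _ in range(3)])"
```

```text
t 9.5 pos [0.5447 0.1032 0.2149] travel cm [-0.01  0.01  0.39] rot [ 0.0003 -0.0006  0.0009] w 0.0192 F [-0.6 -0.3 -1.1]
[[544.73, 103.18, 214.87], [544.73, 103.18, 214.87], [544.73, 103.18, 214.87]]
```

```bash
python3 -c "
from h import *
import pickle
s=sensors.read_state(); im=vision.read_camera('wrist')[:,:,::-1]
pickle.dump(s,open('s5.pkl','wb'))
cv2.imwrite('pics/w5z.png',cv2.resize(im[150:230,270:370],None,fx=7,fy=7,interpolation=cv2.INTER_CUBIC))
"
```

```text
(no output)
```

View pics/w5z.png

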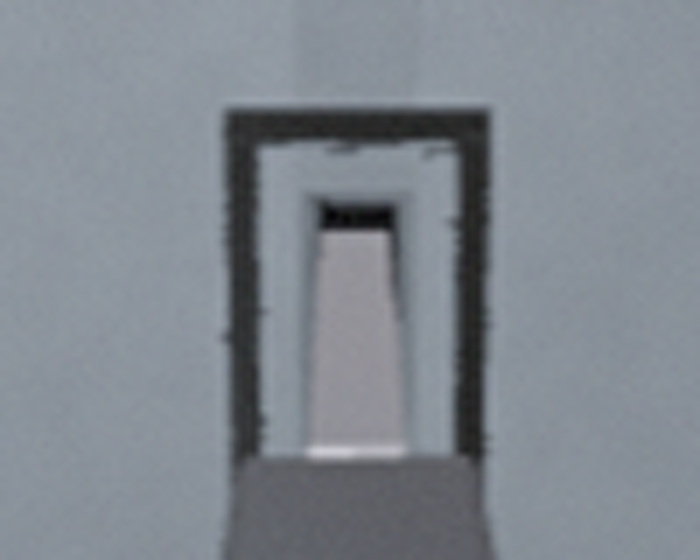

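Request:
move_arm --deltas '[{"travel": [-0.02,0.04,0.2],"delta_rot": [0,0,0]},{"travel": [0,0,0.2],"delta_rot": [0,0,0]},{"travel": [0,0,0],"delta_rot": [0,0,0]}]'

```text
t: 9.8
position: [0.5452, 0.1028, 0.2107]
ee_rot: [0.768, 0.641, 0.0, 0.0]
wrist_force: [0.0, -0.1, -1.4]
gripper_width: 0.0192
```

```bash
python3 -c "
from h import *
togo([.5452,.1029,.146],-.18)"
```

```text
t 9.8 pos [0.5452 0.1028 0.2107] travel cm [ 0.   -0.    6.47] rot [ 0.0006 -0.0006  0.0008] w 0.0192 F [ 0.  -0.1 -1.4]
```

Precise. Continue in.

Request:
move_arm --deltas '[{"travel": [0,0,0.3],"delta_rot": [0,0,0]},{"travel": [0,0,0.3],"delta_rot": [0,0,0]},{"travel": [0,0,0.3],"delta_rot": [0,0,0]},{"travel": [0,0,0],"delta_rot": [0,0,0]}]'

```text
t: 10.13
position: [0.5452, 0.1028, 0.2007]
ee_rot: [0.768, 0.641, 0.0, -0.0]
wrist_force: [-0.1, -0.2, -2.0]
gripper_width: 0.0194
```

```bash
python3 -c "
from h import *
togo([.5452,.1029,.146],-.18)
im=vision.read_camera('wrist')[:,:,::-1]
cv2.imwrite('pics/w6z.png',cv2.resize(im[150:230,270:370],None,fx=7,fy=7,interpolation=cv2.INTER_CUBIC))
"
```

```text
t 10.13 pos [0.5452 0.1028 0.2007] travel cm [ 0.   -0.01  5.47] rot [ 0.0005 -0.0006  0.0008] w 0.0194 F [-0.1 -0.2 -2. ]
```

View pics/w6z.png

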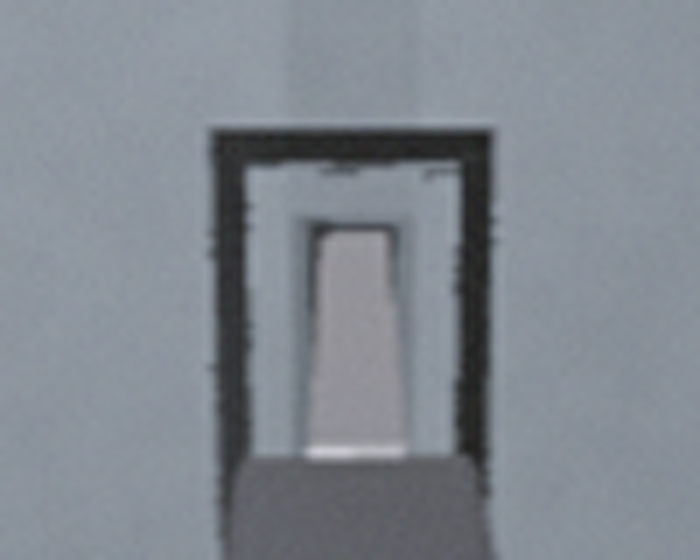

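Request:
move_arm --deltas '[{"travel": [-0.04,0,0.4],"delta_rot": [0,0,0]},{"travel": [0,0,0.5],"delta_rot": [0,0,0]},{"travel": [0,0,0.5],"delta_rot": [0,0,0]},{"travel": [0,0,0.5],"delta_rot": [0,0,0]},{"travel": [0,0,0],"delta_rot": [0,0,0]}]'

```text
t: 10.6
position: [0.5452, 0.1025, 0.1801]
ee_rot: [0.768, 0.641, 0.001, 0.0]
wrist_force: [-0.1, 0.1, -1.5]
gripper_width: 0.0192
```

```bash
python3 -c "
from h import *
togo([.5451,.1025,.146],-.18)
"
```

```text
t 10.6 pos [0.5452 0.1025 0.1801] travel cm [ 0.   -0.01  3.41] rot [ 0.0008 -0.0008  0.0008] w 0.0192 F [-0.1  0.1 -1.5]
```

Request:
move_arm --deltas '[{"travel": [0,0,0.5],"delta_rot": [0,0,0]},{"travel": [0,0,0.5],"delta_rot": [0,0,0]},{"travel": [0,0,0.5],"delta_rot": [0,0,0]},{"travel": [0,0,0.5],"delta_rot": [0,0,0]},{"travel": [0,0,0.5],"delta_rot": [0,0,0]},{"travel": [0,0,0.3],"delta_rot": [0,0,0]},{"travel": [0,0,0],"delta_rot": [0,0,0]},{"travel": [0,0,0],"delta_rot": [0,0,0]}]'

```text
t: 11.27
position: [0.5447, 0.1024, 0.1478]
ee_rot: [0.768, 0.641, -0.0, -0.0]
wrist_force: [0.3, 0.4, -1.4]
gripper_width: 0.0194
```

```bash
python3 -c "
from h import *
import pickle
togo([.5451,.1025,.146],-.18)
s=sensors.read_state(); im=vision.read_camera('wrist')[:,:,::-1]
pickle.dump(s,open('s7.pkl','wb'))
cv2.imwrite('pics/w7z.png',cv2.resize(im[150:260,260:380],None,fx=5,fy=5,interpolation=cv2.INTER_CUBIC))
im=vision.read_camera('scene')[:,:,::-1]; cv2.imwrite('pics/s7.png',im)
cv2.imwrite('pics/s7z.png',cv2.resize(im[140:250,340:450],None,fx=5,fy=5,interpolation=cv2.INTER_CUBIC))
"
```

```text
t 11.27 pos [0.5447 0.1024 0.1478] travel cm [0.02 0.03 0.18] rot [-0.0008 -0.0002  0.0008] w 0.0194 F [ 0.3  0.4 -1.4]
```

View pics/w7z.png

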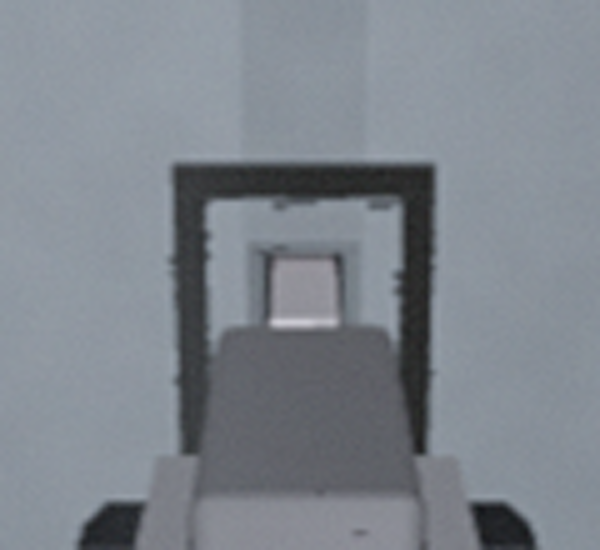

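View pics/s7z.png

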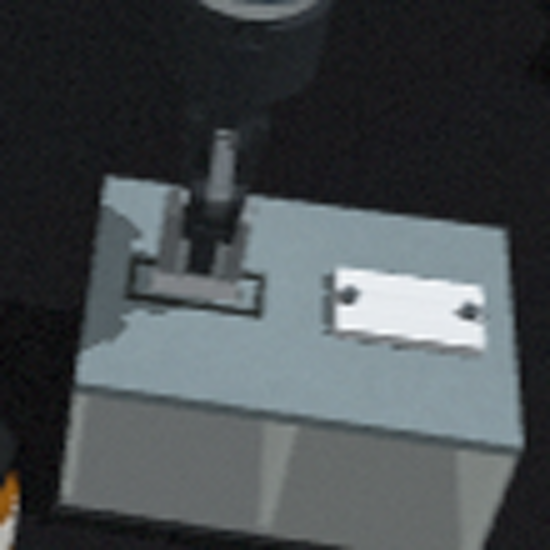

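Request:
move_arm --deltas '[{"travel": [0,0.01,0.18],"delta_rot": [0,0,0]},{"travel": [0,0,0],"delta_rot": [0,0,0]},{"travel": [0,0,0],"delta_rot": [0,0,0]},{"travel": [0,0,0],"delta_rot": [0,0,0]},{"travel": [0,0,0],"delta_rot": [0,0,0]},{"travel": [0,0,0],"delta_rot": [0,0,0]}]'

```text
t: 11.87
position: [0.5456, 0.1025, 0.1477]
ee_rot: [0.768, 0.641, 0.001, 0.0]
wrist_force: [-0.3, -0.4, -1.6]
gripper_width: 0.0195
```

```bash
python3 -c "
from h import *
togo([.5449,.1025,.1459],-.18)
im=vision.read_camera('top')[:,:,::-1]; cv2.imwrite('pics/t8.png',im)
togo([.5449,.1025,.1459],-.18); print(sensors.read_state()['qvel'].round(4))
"
```

```text
t 11.87 pos [0.5456 0.1025 0.1477] travel cm [-0.01 -0.07  0.18] rot [ 0.002  -0.0011  0.0008] w 0.0195 F [-0.3 -0.4 -1.6]
t 11.92 pos [0.5456 0.1025 0.1477] travel cm [-0.01 -0.07  0.18] rot [ 0.002  -0.0011  0.0008] w 0.0195 F [ 0.3  0.2 -0. ]
[-0.0003  0.0011  0.001  -0.0011 -0.0008  0.0011]
```

View pics/t8.png

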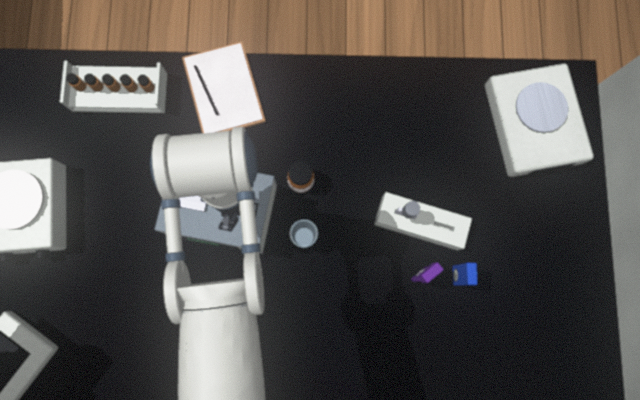

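Request:
move_arm --deltas '[{"travel": [0,-0.06,0.2],"delta_rot": [0.002,-0.001,0]},{"travel": [0,0,0.03],"delta_rot": [0,0,0]},{"travel": [0,0,0.03],"delta_rot": [0,0,0]}]'

```text
t: 12.17
position: [0.545, 0.1026, 0.1451]
ee_rot: [0.768, 0.641, 0.0, 0.0]
wrist_force: [-0.3, -0.4, -2.0]
gripper_width: 0.0189
```

```bash
python3 -c "
from h import *
togo([.5449,.1025,.1459],-.18)
im=vision.read_camera('wrist')[:,:,::-1]
cv2.imwrite('pics/w9z.png',cv2.resize(im[150:350,220:420],None,fx=3,fy=3,interpolation=cv2.INTER_CUBIC))
for _ in range(5): vision.read_camera('top')
togo([.5449,.1025,.1459],-.18); print(sensors.read_state()['qvel'].round(4))
"
```

```text
t 12.17 pos [0.545  0.1026 0.1451] travel cm [-0.01 -0.01 -0.08] rot [ 0.0002 -0.0001  0.0008] w 0.0189 F [-0.3 -0.4 -2. ]
t 12.47 pos [0.5451 0.1026 0.1452] travel cm [-0.01 -0.01 -0.07] rot [ 0.0002 -0.0002  0.0008] w 0.0194 F [-1.5 -0.  -0.8]
[ 0.0002 -0.0006 -0.0025 -0.0013 -0.      0.0013]
```

View pics/w9z.png

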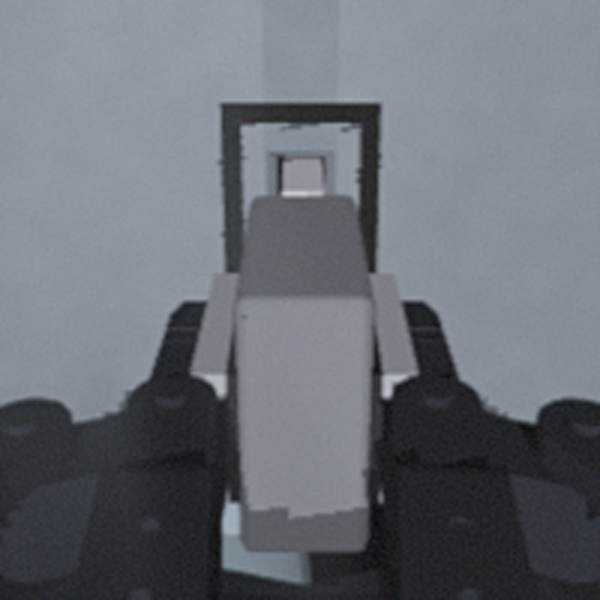

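Request:
move_arm --deltas '[{"travel": [0,0,-0.04],"delta_rot": [0,0,0]}]'

```text
t: 12.55
position: [0.5451, 0.1026, 0.1455]
ee_rot: [0.768, 0.641, 0.0, 0.0]
wrist_force: [0.6, 0.2, -1.3]
gripper_width: 0.0195
```

```bash
python3 -c "
from h import *
togo([.5449,.1025,.1459],-.18)
for _ in range(6): vision.read_camera('top')
togo([.5449,.1025,.1459],-.18); print(sensors.read_state()['qvel'].round(4))
"
```

```text
t 12.55 pos [0.5451 0.1026 0.1455] travel cm [-0.01 -0.01 -0.04] rot [ 0.0002 -0.0001  0.0008] w 0.0195 F [ 0.6  0.2 -1.3]
t 12.85 pos [0.5451 0.1026 0.1456] travel cm [-0.01 -0.02 -0.03] rot [ 0.0003 -0.0002  0.0008] w 0.0194 F [ 0.3 -0.3 -1.8]
[ 0.0005  0.0008 -0.0012  0.0008 -0.0014  0.0021]
```

Steady, upright and without contact force. I'll hand it in.

```bash
python3 -c "
from rig import r
print(r.job_done())"
```

```text
the job is handed in; nothing more can be done
None
```

I took the square-grip holder out of the stand and passed its blade down through the uncovered right slot. I handed the job in at about 12.9 s with the gripper still holding it at 60 N.

**Last checks:**
- **Steadiness:** the tool was upright to within 0.001 rad. The position changed by about 0.1 mm over 0.3 s.
- **Contact:** the wrist force was only about the holder's weight, and the last wrist picture showed the blade in the slot with no visible contact.
- **Disc height:** I estimate the disc is level with the lens to about ±1.5 mm. I worked this out from the gripper height when the jaws closed and from wrist-camera edges. The disc itself is hidden inside the chamber, so I did not see it directly.
- **Other objects:** the last top view showed the spare holder, the jar, the beaker and the blue and purple look-alikes where they started.

**What disagreed:**
- **In-hand measurement:** one wrist-camera fit of the grip block put it about 3 mm lower and slightly tilted (0.02 rad). I put this down to the block's rounded edges and used the sharper edges instead.
- **Camera offset:** the top and wrist cameras differed by 1–3 mm. I aligned the blade to the slot using the wrist camera alone.
- **Fast crossing:** the arm drifted by up to 4 cm in height and 0.05 rad in tilt while moving to the chamber. I corrected this before lowering the blade.

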